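Tip the sugared almonds into the bowl and open the flavouring bottle

TASK

Tip all six sugared almonds from the measuring scoop into the steel mixing bowl and stand the empty scoop back upright on the counter. Then open the flavouring bottle: push its safety cap down, and while it is down twist it anticlockwise (seen from above) until it is free. Lift the cap clear and finish still holding it in the gripper, level and motionless, about 6 to 10 cm straight above the bottle's mouth; do not disturb the jar, dish, scraper and spatula.

Things in the scene. Friction and masses are not known exactly. Their poses are not given: they have to be found in the camera images.
- scoop_center (a point): Centre (on the cup's axis, 35 mm above its underside) of the loose measuring scoop: aluminium cup, 80 mm across the rim, 52 mm across the base, 70 mm tall, wall 3 mm, open upwards (z), about 0.15 kg. Its straight black handle sticks out along this point's +x axis, from 36 to 148 mm from the axis, pointing away from the robot. It starts upright, holding the six almonds
- scoop_handle (a point): Point to grip on the scoop's handle: 105 mm out from the cup's axis, in the middle of the handle's cross-section (12 mm wide along y, 16 mm tall along z, flat sides), 55 mm above the scoop's underside; same axes as scoop_center
- almond1: Sugared almond, hard, white, a rounded piece 26 mm long (x) and 18 mm thick, 10 g, one of six alike; origin at its centre. Starts in the scoop
- almond2: Sugared almond, hard, white, a rounded piece 26 mm long (x) and 18 mm thick, 10 g, one of six alike; origin at its centre. Starts in the scoop
- almond3: Sugared almond, hard, white, a rounded piece 26 mm long (x) and 18 mm thick, 10 g, one of six alike; origin at its centre. Starts in the scoop
- almond4: Sugared almond, hard, white, a rounded piece 26 mm long (x) and 18 mm thick, 10 g, one of six alike; origin at its centre. Starts in the scoop
- almond5: Sugared almond, hard, white, a rounded piece 26 mm long (x) and 18 mm thick, 10 g, one of six alike; origin at its centre. Starts in the scoop
- almond6: Sugared almond, hard, white, a rounded piece 26 mm long (x) and 18 mm thick, 10 g, one of six alike; origin at its centre. Starts in the scoop
- bowl_rim (a point): Centre of the mouth of the steel mixing bowl: loose, 180 mm across the rim, 65 mm tall, wall 3 mm, 0.5 kg; the point is level with the rim, 65 mm above the counter
- bottle: Amber round flavouring bottle, 76 mm across, fixed upright in a 110 mm square aluminium stand screwed to the counter (it cannot move or turn). Origin on the bottle's axis at counter height; the shoulder narrows from 76 mm across at 72 mm height to a 30 mm neck from 96 mm height up; rim of the neck at 140 mm height
- bottle_mouth (a point): Centre of the bottle's mouth, at the rim of the neck, 140 mm above the counter, on the bottle's axis (under the cap at the start); z up
- cap: The bottle's white ribbed push-and-turn safety cap, a loose part 54 mm across, 34 mm tall, 30 g; origin at the centre of its underside, z up through its top. Locked at the start: its x axis lies along the bottle's x axis, its underside is 117 mm and its top 151 mm above the counter. Three lugs inside it sit in notches under ledges of the neck, so it cannot be pulled off or turned unless pressed down
- cap_center (a point): Centre of the cap, on its axis, 17 mm above its underside; z up. Pressed down 4 mm or more, the cap turns anticlockwise seen from above (clockwise is always blocked). Keep it pressed until turned 45 degrees; from 45 to 75 degrees (0.8 to 1.3 rad) from the locked position it is free and lifts straight off; at about 80 degrees it meets a stop and is still free
- spring (a joint): Spring plate under the cap: travel downwards in m, 0 with the cap locked at rest, about 0.007 with the cap pushed fully down to its hard stop, -0.003 with the cap off. It pushes the cap up with about 4 N at rest and 11.5 N when fully down
- jar_center (a point): Bystander: small glass jar with a plain metal lid, 60 mm across, 85 mm tall; its middle
- dish_center (a point): Bystander: small white dish, 64 mm across, 30 mm tall; its middle
- scraper_center (a point): Bystander: flat dough scraper, steel blade 75 by 100 mm with wooden grip, 18 mm tall; its middle
- spatula_grip (a point): Bystander: spatula 240 mm long lying flat; the point on its handle
Things that resemble listed ones, but are neither listed nor needed, are in the scene too. There is more than one size of the bottle; the one meant has the size given above.

How it is judged:
By the outcome, as a careful person would: the job done as asked, in the order asked, and still so for the second after the job is handed in, while the arm keeps its last pose, push and grip.
It also fails if it takes over 72 s, if anything falls off the work surface, if the arm or the gripper's body presses on something with over 40 N, if the wrist force passes 120 N, or if a joint passes its speed limit or range.

ROBOT

A 7-joint arm with a two-finger parallel gripper is mounted at the origin on the work surface. World frame = base frame: x ahead of the robot, y to its left, z up, the work surface at z = 0. Lengths are in m, angles in rad, forces in N, time in s.
With the tool pointing down it reaches from about 0.4 to 0.85 m from the base axis. Payload 4.5 kg.
Tool frame: the origin (TCP) lies at the very end of the fingers, on their centre line; the grasp point (between the pads) lies 19 mm behind it (r.grip_point_offset is the distance from the TCP to the grasp point, in m); y points along the fingers, x is the direction in which the jaws open and shut, and the axes are right-handed (so a half turn about y gives the same grasp; the last joint's range is limited). The gripper opens to 88 mm and grips with 3 to 60 N. Pads are 18 mm wide; open, the fingers measure 123 mm over their backs; the gripper's body (75 mm by 187 mm) begins 45 mm behind the grasp point.
Start: joints at [1.301, 0.689, -0.195, 1.565, 0.157, 0.902, -0.215], TCP at [0.187, -0.596, 0.239] pointing down, gripper open.
Joint ranges: [-3.01, 3.01], [-0.46, 2.08], [-1.47, 1.51], [0.13, 2.56], [-1, 4.14], [0.04, 2.09], [-2.66, 2.66]. Speed limits (rad/s): [2.57, 2.57, 3.14, 3.14, 3.14, 3.14, 3.14].

INTERFACE

Orientations are given as a unit quaternion [x, y, z, w].
In Python, from plant import get_state, snapshot, camera_params, job, r gives the robot as it stands.
- The arm moves only by the tool carry_out, never from a script. Its arguments are lists of equal length, an entry for each row: "offset": the shift along the world's x, y, z in m, a list of three; "twist": the turn about the world's z in degrees. In form: {"offset": [[tx, ty, tz], ...], "twist": [twist, ...]}. A call has 1 to 8 rows; each row shifts and turns the commanded pose from where the row before left it; what a row does not reach is not made up. A row lasts 1/8 s, in which the tool goes at most 62.5 mm and 10.7 degrees, less where a joint would pass 70% of its speed; a pose out of reach is approached as far as the arm can. A call with a gripper value outside its range is refused whole. "grip" is the finger opening in m, from 0 to 0.0881, set as the call begins (left out, the last holds). The fingers move at their own pace and stop on an object; "newtons" is the grip in N (left out, the last holds). Time passes only in rows, so rows that do not move let the fingers close. It gives the time, the measured TCP pose, the force and the opening at its end, in the units of the state.
- get_state(): the state, without advancing time (a new reading comes with each control period).
- snapshot(name): name is "scene" or "top" or "wrist"; returns the picture (384x512x3 uint8, red, green, blue); there is no depth.
- camera_params(name): a dict with "camera_matrix" (3x3 intrinsics, pixels), "dist_coeffs" ([k1, k2, p1, p2, k3] as OpenCV has them; the pictures are not rectified), "eye" and "orientation" of the camera in the world. Camera axes: x right, y up, looking along -z (the intrinsics and any distortion apply to the point x, -y, -z); pixel columns grow to the right and rows downward; lengths in m; the calibration is good to about 2 mm. A picture is of the moment at which its call begins: read the wrist's pose just before it. camera_params takes no time and is no camera call; for the wrist camera it gives the pose at the moment of the call.
- job.finish_job(): hands the job in, once; it reports no verdict.
The state is a dict: "clock": time; "q": joint angles; "qd": joint speeds; "joint_torque": joint torques, N m; "tool_pos": TCP position; "eef_rot": TCP orientation; "contact_force": force on the tool from outside, world axes, zero at the start; "moment": the same for the moment, N m; "opening": opening from 0.0 (shut) to 1.0 (fully open).
Only numpy, scipy, OpenCV 4.12 (cv2) and the standard library are available. Lean on these libraries where they do the work, as an engineer would, in place of code of your own. Each camera call takes 0.05 s, during which the arm holds its last target. There are 200 camera calls.

## Working session

There is one attempt and no reset: what is moved stays moved. The work goes in short steps, Python scripts to look and compute and a tool call to move; the robot and the scene stay as the last step left them, time stands still between calls to the robot, and variables do not carry over. Pictures are saved under pics/ and viewed, about 8 in all and at most 12, crops included, and the job is handed in when it is done.

Besides the shell and the picture viewer there is one more tool, called after "Request:" by a JSON object that holds its "name" and its "arguments", one argument or row to a line. carry_out: Moves the arm, as the interface text tells. Its arguments: {"type":"object","properties":{"offset":{"type":"array"},"twist":{"type":"array"},"grip":{"type":"number"},"newtons":{"type":"number"}},"required":["offset","twist"]}

```bash
mkdir -p pics; ls
python3 - <<'E'
from plant import *
import cv2,numpy as np
s=get_state();print(s)
for n in("scene","top"):
    p=camera_params(n);print(n,p)
    cv2.imwrite(f"pics/{n}0.png",cv2.resize(snapshot(n)[:,:,::-1],(800,600),interpolation=cv2.INTER_CUBIC))
print(r.grip_point_offset)
E
```

```text
pics
{'clock': 0.0, 'q': array([ 1.30078664,  0.68996612, -0.19452032,  1.56633571,  0.15733807,
        0.90248913, -0.21509587]), 'qd': array([ 0.00090561,  0.00135481,  0.00027667,  0.00123372, -0.00183848,
        0.00103996, -0.00012702]), 'joint_torque': array([-4.26427032e-04, -5.27568948e+01, -1.26658592e+00, -1.53433120e+01,
       -5.24848409e-02,  6.52545306e-03,  1.68167267e-04]), 'tool_pos': array([ 0.18673441, -0.59579921,  0.23792356]), 'eef_rot': array([-0.56959588,  0.41909285, -0.418004  ,  0.57025816]), 'contact_force': array([0.740118  , 0.53013568, 0.16151431]), 'moment': array([ 0.00306735,  0.03030415, -0.00931007]), 'opening': 1.0015628114721264}
scene {'camera_matrix': array([[463.77486606,   0.        , 263.52248611],
       [  0.        , 463.77486606, 185.61654062],
       [  0.        ,   0.        ,   1.        ]]), 'dist_coeffs': array([-0.04592237,  0.        ,  0.        ,  0.        ,  0.        ]), 'eye': array([1.11828596, 0.46005838, 1.35149644]), 'orientation': array([0.11292466, 0.24407908, 0.8636654 , 0.42632793])}
top {'camera_matrix': array([[363.01674321,   0.        , 258.02763126],
       [  0.        , 363.01674321, 187.3395541 ],
       [  0.        ,   0.        ,   1.        ]]), 'dist_coeffs': array([-0.08809746,  0.        ,  0.        ,  0.        ,  0.        ]), 'eye': array([ 0.35315888, -0.00182965,  1.06480531]), 'orientation': array([-0.05605625,  0.06615134,  0.70909641, -0.69975995])}
0.0187
```

View pics/top0.png

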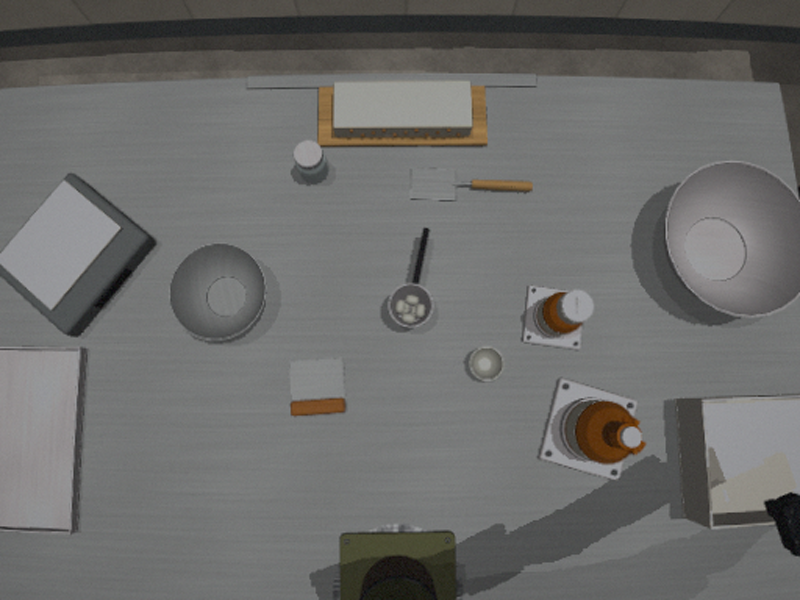

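View pics/scene0.png

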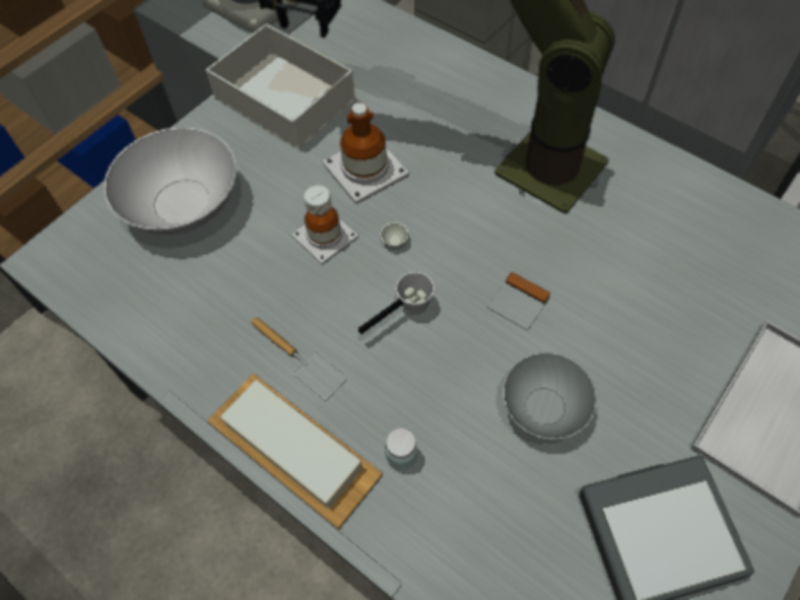

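The top view shows the target bowl at (218,292), the scoop cup at (411,306) with its handle reaching (426,230), and the small bottle's cap at (575,306). The larger bowl and bottle are decoys. The tool can't tilt, so I'll pour by letting the scoop pivot in a loose grip. First I need an enlarged crop for accurate readings.

```bash
python3 - <<'E'
import cv2
from plant import *
im=snapshot("top")[:,:,::-1]
cv2.imwrite("pics/top_raw.png",im)
c=im[135:245,100:390]
S=800/290
b=im[135:245,230:390]
cv2.imwrite("pics/crop1.png",cv2.resize(b,None,fx=5,fy=5,interpolation=cv2.INTER_CUBIC))
E
cat > h.py <<'E'
import numpy as np,cv2
from scipy.spatial.transform import Rotation as R
from plant import *
def ray(n,u,v,p=None):
    p=p or camera_params(n)
    a=cv2.undistortPoints(np.array([[[u,v]]],float),p["camera_matrix"],p["dist_coeffs"])[0,0]
    return np.array(p["eye"]),R.from_quat(p["orientation"]).apply([a[0],-a[1],-1])
def at(n,u,v,z,p=None):
    e,d=ray(n,u,v,p);return e+d*(z-e[2])/d[2]
def proj(n,X,p=None):
    p=p or camera_params(n)
    c=R.from_quat(p["orientation"]).inv().apply(np.atleast_2d(X)-p["eye"])*[1,-1,-1]
    return cv2.projectPoints(c,np.zeros(3),np.zeros(3),p["camera_matrix"],p["dist_coeffs"])[0][:,0]
E
```

```text
(no output)
```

View pics/crop1.png

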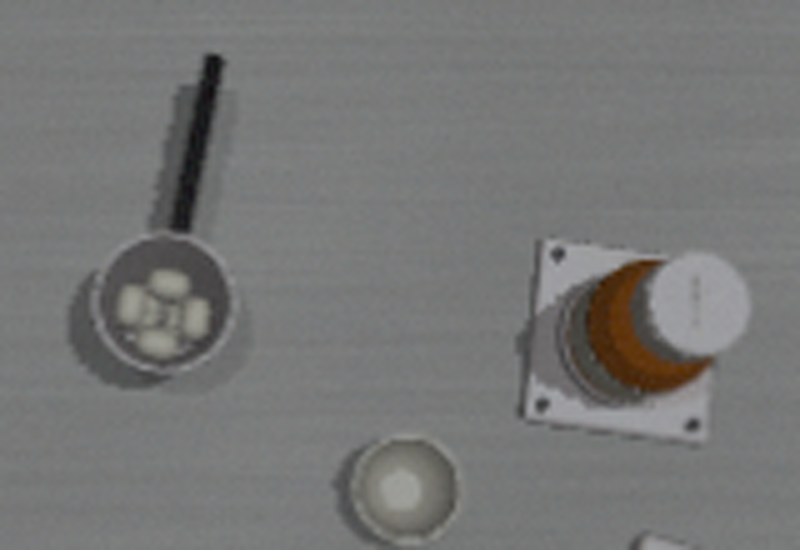

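The crop shows the scoop rim centre at about (164,303), the handle tip at (214,57), the cap top centre at (698,304) and the dish at (404,490).

Run:
```python
from h import *
f=lambda U,V,z:at("top",(U+.5)/5-.5+230,(V+.5)/5-.5+135,z).round(4)
g=lambda U,V,z:at("top",(U+.5)*.64-.5,(V+.5)*.64-.5,z).round(4)
print("scoop c",f(164,303,.07),"rim w",f(92,303,.07),f(238,303,.07))
print("handle tip",f(214,57,.063),"near cup",f(180,230,.063))
print("cap",f(698,304,.151),f(647,304,.151),f(749,304,.151))
print("stand",f(542,240,.01),f(522,418,.01),f(704,440,.01))
print("dish",f(404,490,.03))
print("bowl",g(218,292,.065),g(170,292,.065),g(266,292,.065))
print("jar",g(308,153,.085),"spat",g(500,185,.01),g(411,200,.003),"scraper",g(317,385,.01),"bigbottle cap",g(630,437,.22))
s=lambda U,V,z:at("scene",(U+.5)*.64-.5,(V+.5)*.64-.5,z).round(4)
print("scene: cap",s(317,193,.151),"bowl",s(549,393,.065),"scoop",s(415,289,.07),"htip",s(362,330,.063))
st=get_state();m=R.from_quat(st["eef_rot"]).as_matrix();print(m.round(3))
print("yaw of jaw axis",np.degrees(np.arctan2(m[1,0],m[0,0])))
```

```text
scoop c [ 0.5047 -0.0292  0.07  ] rim w [0.5052 0.0108 0.07  ] [ 0.5042 -0.0702  0.07  ]
handle tip [ 0.6479 -0.0603  0.063 ] near cup [ 0.5472 -0.039   0.063 ]
cap [ 0.4882 -0.3024  0.151 ] [ 0.4886 -0.2756  0.151 ] [ 0.4879 -0.3293  0.151 ]
stand [ 0.5489 -0.2567  0.01  ] [ 0.443  -0.2394  0.01  ] [ 0.4282 -0.3471  0.01  ]
dish [ 0.4014 -0.1652  0.03  ]
bowl [0.5337 0.3163 0.065 ] [0.5348 0.4046 0.065 ] [0.5326 0.2291 0.065 ]
jar [0.7885 0.1551 0.085 ] spat [ 0.751  -0.2115  0.01  ] [ 0.7237 -0.0359  0.003 ] scraper [0.3675 0.1433 0.01  ] bigbottle cap [ 0.2797 -0.3482  0.22  ]
scene: cap [ 0.4835 -0.3039  0.151 ] bowl [0.5352 0.3194 0.065 ] scoop [ 0.508  -0.0244  0.07  ] htip [ 0.6459 -0.0532  0.063 ]
[[ 0.299 -0.     0.954]
 [-0.954  0.001  0.299]
 [-0.001 -1.    -0.   ]]
yaw of jaw axis -72.59018842476826
```

Request:
{"name": "carry_out", "arguments": {
  "offset": [
    [0,0,0.05],
    [0.03,0.04,0.01],
    [0.03,0.04,0],
    [0.03,0.04,0],
    [0.03,0.04,0],
    [0.03,0.04,0],
    [0.03,0.04,0],
    [0.03,0.04,0]
  ],
  "twist": [0,-4,-4,-4,-4,-4,-4,-4],
  "grip": 0.05,
  "newtons": 50
}}

```text
clock: 1.15
tool_pos: [0.3977, -0.3149, 0.2986]
eef_rot: [-0.451, 0.545, -0.544, 0.451]
contact_force: [0.7, -0.1, 0.3]
opening: 0.57
```

Request:
{"name": "carry_out", "arguments": {
  "offset": [
    [0.03,0.04,0],
    [0.03,0.04,0],
    [0.03,0.04,0],
    [0.03,0.04,0],
    [0.03,0.04,0],
    [0.03,0.04,0],
    [0.02,0.02,0],
    [0,0,0]
  ],
  "twist": [-1,0,0,0,0,0,0,0]
}}

```text
clock: 2.15
tool_pos: [0.5978, -0.0538, 0.2981]
eef_rot: [-0.448, 0.547, -0.547, 0.448]
contact_force: [-0.1, -0.4, 0.4]
opening: 0.567
```

```bash
cat >> h.py <<'E'
def rep(tx=None,ty=None):
    s=get_state();m=R.from_quat(s["eef_rot"]).as_matrix()
    print("t",s["clock"],"tcp",s["tool_pos"].round(4),"yaw",np.degrees(np.arctan2(m[1,0],m[0,0])).round(2),"tilt",m[:,1].round(3),"open",round(s["opening"]*.0881,4))
    print("q",s["q"].round(2),"F",s["contact_force"].round(1),"M",s["moment"].round(2))
    return s
E
python3 - <<'E'
from h import *
rep()
p=camera_params("wrist");im=snapshot("wrist")
cv2.imwrite("pics/w1.png",im[:,:,::-1]);print(p["eye"],p["orientation"])
E
```

```text
t 2.15 tcp [ 0.5978 -0.0538  0.2981] yaw -101.35 tilt [-0.     0.001 -1.   ] open 0.05
q [ 0.05  0.59 -0.07  1.57  0.05  0.98 -1.8 ] F [-0.1 -0.4  0.4] M [ 0.03 -0.02 -0.06]
[ 0.67033954 -0.06882257  0.44370924] [ 0.0900605  -0.11040005  0.76509507 -0.62795738]
```

View pics/w1.png

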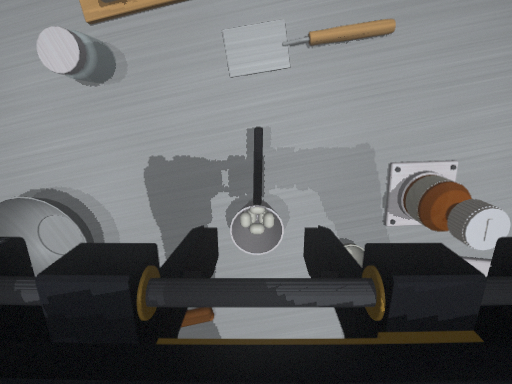

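The wrist view shows the handle tip at (258,128), the rim centre at (257,230) and the cap top centre at (479,224). The handle lines up with the image axis.

Run:
```python
from h import *
f=lambda u,v,z:at("wrist",u,v,z).round(4)
print("tip",f(258.5,128,.063),"near",f(257,203,.063),"rim",f(257,230,.07),"cap",f(479,224,.151))
```

```text
tip [ 0.6486 -0.0646  0.063 ] near [ 0.545  -0.0412  0.063 ] rim [ 0.5064 -0.0334  0.07  ] cap [ 0.4971 -0.2959  0.151 ]
```

Request:
{"name": "carry_out", "arguments": {
  "offset": [
    [0.01,0,-0.05],
    [0,0,-0.05],
    [0,0,-0.05],
    [0,0,-0.05],
    [0,0,-0.04],
    [0,0,-0.022],
    [0,0,0],
    [0,0,0]
  ],
  "twist": [-1,0,0,0,0,0,0,0]
}}

```text
clock: 3.2
tool_pos: [0.6072, -0.0578, 0.0379]
eef_rot: [0.442, -0.552, 0.553, -0.442]
contact_force: [0.3, -0.5, 0.2]
opening: 0.568
```

Request:
{"name": "carry_out", "arguments": {
  "offset": [
    [0,0,0],
    [0,0,0],
    [0,0,0],
    [0,0,0]
  ],
  "twist": [0,0,0,0],
  "grip": 0.0,
  "newtons": 50
}}

```text
clock: 3.7
tool_pos: [0.6072, -0.0562, 0.037]
eef_rot: [0.442, -0.552, 0.552, -0.442]
contact_force: [0.8, 1.2, 0.2]
opening: 0.137
```

Request:
{"name": "carry_out", "arguments": {
  "offset": [
    [0,0,0.01],
    [0,0,0.02],
    [0,0,0.03],
    [0,0,0]
  ],
  "twist": [0,0,0,0]
}}

```text
clock: 4.2
tool_pos: [0.6093, -0.0566, 0.0998]
eef_rot: [0.44, -0.55, 0.553, -0.444]
contact_force: [-0.2, -0.3, -2.2]
opening: 0.128
```

Run:
```python
from h import *
rep()
a=cv2.resize(snapshot("wrist")[:,:,::-1],None,fx=.78,fy=.78)
b=cv2.resize(snapshot("scene")[100:290,180:420][:,:,::-1],(400,300),interpolation=cv2.INTER_CUBIC)
c=np.zeros((300,800,3),np.uint8);c[:299,:399]=a[:299,:399];c[:,400:]=b
cv2.imwrite("pics/m1.png",c)
```

```text
t 4.2 tcp [ 0.6093 -0.0566  0.0998] yaw -102.61 tilt [ 0.006 -0.    -1.   ] open 0.0113
q [ 0.05  0.85 -0.05  1.72  0.07  0.56 -1.84] F [-0.2 -0.3 -2.2] M [-0.02 -0.21  0.02]
```

View pics/m1.png

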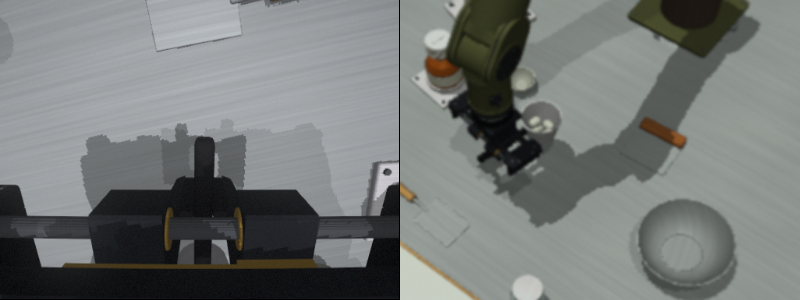

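The scoop is held level, and the almonds are still in it. Next I carry it over the bowl and turn the handle to point radially, at about 30°.

Request:
{"name": "carry_out", "arguments": {
  "offset": [
    [0,0,0.03],
    [0,0,0.04],
    [0,0.02,0.04],
    [-0.005,0.03,0],
    [-0.005,0.04,0],
    [-0.005,0.04,0],
    [-0.005,0.04,0],
    [-0.005,0.04,0]
  ],
  "twist": [0,0,3,4,4,4,4,4]
}}

```text
clock: 5.3
tool_pos: [0.5809, 0.1546, 0.2053]
eef_rot: [0.545, -0.452, 0.451, -0.543]
contact_force: [-0.1, -0.3, -3.2]
opening: 0.124
```

Request:
{"name": "carry_out", "arguments": {
  "offset": [
    [-0.005,0.04,0],
    [-0.005,0.04,0],
    [-0.005,0.04,0],
    [-0.005,0.03,0],
    [-0.005,0.02,0],
    [-0.005,0.01,0],
    [0,0,0],
    [0,0,0]
  ],
  "twist": [4,4,4,4,3,0,0,0]
}}

```text
clock: 6.3
tool_pos: [0.5527, 0.3317, 0.2067]
eef_rot: [0.611, -0.357, 0.358, -0.61]
contact_force: [-0.1, -0.8, -2.8]
opening: 0.129
```

```bash
cat > look.py <<'E'
import sys
from h import *
rep()
a=snapshot("top")[100:250,50:250][:,:,::-1]
b=snapshot("scene")[140:320,240:480][:,:,::-1]
cv2.imwrite(sys.argv[1],np.hstack([cv2.resize(a,(400,300),interpolation=2),cv2.resize(b,(400,300),interpolation=2)]))
E
python3 look.py pics/m2.png
```

```text
t 6.3 tcp [0.5527 0.3317 0.2067] yaw -60.72 tilt [ 0.    -0.002 -1.   ] open 0.0114
q [-0.5   0.75 -0.22  1.53  0.19  0.88 -1.84] F [-0.1 -0.8 -2.8] M [ 0.08 -0.23 -0.01]
```

View pics/m2.png

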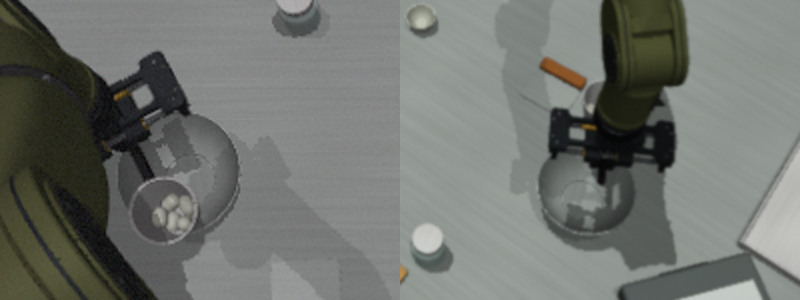

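All six almonds are visible in the cup at panel pixel (170,212), and the scoop is level over the bowl. I'll lower it a little and loosen the grip gradually so the cup swings down.

Request:
{"name": "carry_out", "arguments": {
  "offset": [
    [0.006,0.003,-0.02],
    [0,0,-0.024],
    [0,0,0],
    [0,0,0]
  ],
  "twist": [0,0,0,0],
  "newtons": 20
}}

```text
clock: 6.9
tool_pos: [0.5583, 0.3366, 0.1627]
eef_rot: [0.611, -0.357, 0.357, -0.61]
contact_force: [0.1, 0.9, -1.6]
opening: 0.134
```

```bash
python3 -c "
from h import *
rep()"
```

```text
t 6.9 tcp [0.5583 0.3366 0.1627] yaw -60.61 tilt [-0. -0. -1.] open 0.0118
q [-0.5   0.82 -0.21  1.55  0.21  0.8  -1.85] F [ 0.1  0.9 -1.6] M [ 0.05 -0.11  0.02]
```

Request:
{"name": "carry_out", "arguments": {
  "offset": [
    [0,0,0],
    [0,0,0],
    [0,0,0]
  ],
  "twist": [0,0,0],
  "newtons": 10
}}

```text
clock: 7.28
tool_pos: [0.5581, 0.3367, 0.1632]
eef_rot: [-0.61, 0.357, -0.357, 0.611]
contact_force: [-0.2, -0.8, -3.1]
opening: 0.137
```

```bash
python3 -c "
from h import *
rep()"
```

```text
t 7.275 tcp [0.5581 0.3367 0.1632] yaw -60.59 tilt [ 0.001  0.    -1.   ] open 0.012
q [-0.5   0.82 -0.21  1.55  0.21  0.8  -1.85] F [-0.2 -0.8 -3.1] M [ 0.09 -0.11  0.01]
```

Request:
{"name": "carry_out", "arguments": {
  "offset": [
    [0,0,0],
    [0,0,0],
    [0,0,0]
  ],
  "twist": [0,0,0],
  "newtons": 6
}}

```text
clock: 7.65
tool_pos: [0.558, 0.3366, 0.1627]
eef_rot: [0.611, -0.357, 0.357, -0.611]
contact_force: [0.5, -0.3, -2.8]
opening: 0.137
```

```bash
python3 -c "
from h import *
rep()"
```

```text
t 7.65 tcp [0.558  0.3366 0.1627] yaw -60.59 tilt [ 0. -0. -1.] open 0.0121
q [-0.5   0.82 -0.21  1.55  0.21  0.8  -1.85] F [ 0.5 -0.3 -2.8] M [ 0.02 -0.03 -0.  ]
```

Request:
{"name": "carry_out", "arguments": {
  "offset": [
    [0,0,0],
    [0,0,0],
    [0,0,0]
  ],
  "twist": [0,0,0],
  "newtons": 3
}}

```text
clock: 8.02
tool_pos: [0.5581, 0.3366, 0.1628]
eef_rot: [-0.61, 0.357, -0.357, 0.611]
contact_force: [0.2, -0.1, -1.7]
opening: 0.137
```

```bash
python3 look.py pics/m3.png
```

```text
t 8.025 tcp [0.5581 0.3366 0.1628] yaw -60.59 tilt [ 0.  0. -1.] open 0.0121
q [-0.5   0.82 -0.21  1.55  0.21  0.8  -1.85] F [ 0.2 -0.1 -1.7] M [ 0.04 -0.05  0.03]
```

View pics/m3.png

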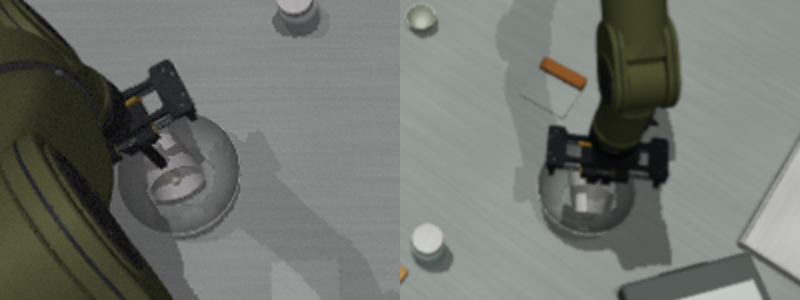

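The scoop now hangs mouth-out inside the bowl, with the cup at panel pixel (178,185). I'll lower it and drag it toward the near wall so the lip catches and the cup tips past horizontal.

Request:
{"name": "carry_out", "arguments": {
  "offset": [
    [0,0,-0.022],
    [-0.013,-0.0075,0],
    [-0.013,-0.0075,0],
    [-0.013,-0.0075,0],
    [-0.013,-0.0075,0.003],
    [-0.013,-0.0075,0.003],
    [0,0,0]
  ],
  "twist": [0,0,0,0,0,0,0]
}}

```text
clock: 9.0
tool_pos: [0.4927, 0.2989, 0.1473]
eef_rot: [-0.611, 0.357, -0.357, 0.611]
contact_force: [-0.4, -0.1, -2.4]
opening: 0.135
```

```bash
python3 look.py pics/m4.png
```

```text
t 9.0 tcp [0.4927 0.2989 0.1473] yaw -60.58 tilt [ 0. -0. -1.] open 0.0119
q [-0.51  0.75 -0.19  1.8   0.23  0.61 -1.9 ] F [-0.4 -0.1 -2.4] M [-0.   -0.01  0.03]
```

View pics/m4.png

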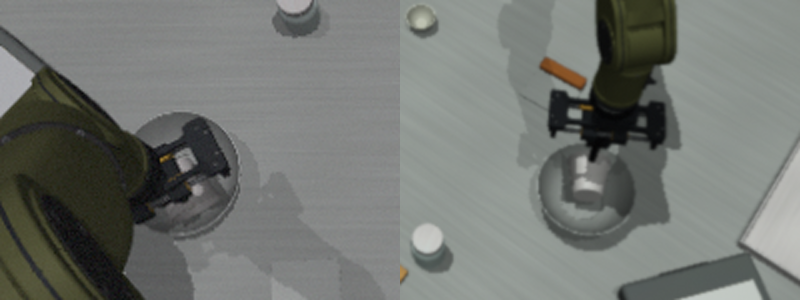

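Request:
{"name": "carry_out", "arguments": {
  "offset": [
    [-0.013,-0.0075,0],
    [-0.013,-0.0075,-0.003],
    [-0.013,-0.0075,-0.003],
    [-0.013,-0.0075,-0.003],
    [0,0,0]
  ],
  "twist": [0,0,0,0,0]
}}

```text
clock: 9.72
tool_pos: [0.4412, 0.2691, 0.1376]
eef_rot: [0.611, -0.357, 0.357, -0.61]
contact_force: [1.3, -0.6, -1.0]
opening: 0.132
```

Request:
{"name": "carry_out", "arguments": {
  "offset": [
    [0,0,0],
    [0,0,0],
    [0.01,0.006,0.005],
    [0.015,0.009,0.01],
    [0.015,0.009,0.01],
    [0.015,0.009,0.01],
    [0,0,0]
  ],
  "twist": [0,0,0,0,0,0,0],
  "newtons": 50
}}

```text
clock: 10.6
tool_pos: [0.4974, 0.3031, 0.1732]
eef_rot: [-0.609, 0.357, -0.357, 0.611]
contact_force: [-0.1, 0.5, -1.7]
opening: 0.129
```

```bash
python3 look.py pics/m5.png
```

```text
t 10.6 tcp [0.4974 0.3031 0.1732] yaw -60.62 tilt [ 0.002  0.002 -1.   ] open 0.0113
q [-0.51  0.72 -0.21  1.76  0.22  0.68 -1.89] F [-0.1  0.5 -1.7] M [-0.11  0.14  0.04]
```

View pics/m5.png

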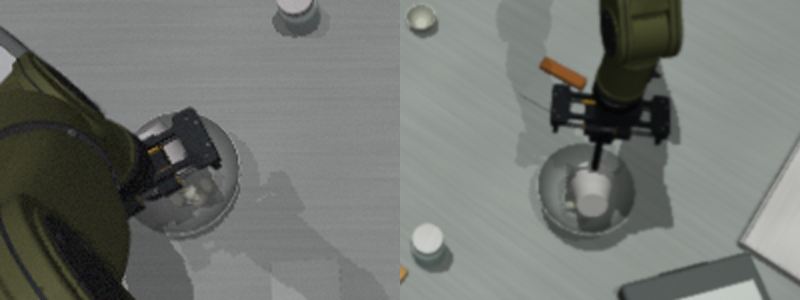

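The moment has reversed sign, so the cup is tipped well past horizontal, and almonds are lying in the bowl around (195,190). I'll lift, then carry the empty scoop to the clear lane near y≈0.02.

Request:
{"name": "carry_out", "arguments": {
  "offset": [
    [0,0,0.03],
    [0,0,0.03],
    [0,0,0.02],
    [-0.005,-0.03,0],
    [-0.006,-0.04,0],
    [-0.006,-0.04,0],
    [-0.006,-0.04,0],
    [-0.006,-0.04,0]
  ],
  "twist": [0,0,0,-4,-4,-4,-4,-4]
}}

```text
clock: 11.7
tool_pos: [0.4652, 0.1103, 0.2522]
eef_rot: [0.54, -0.458, 0.458, -0.538]
contact_force: [0.3, 0.2, -2.0]
opening: 0.131
```

Request:
{"name": "carry_out", "arguments": {
  "offset": [
    [-0.006,-0.04,0],
    [-0.006,-0.04,0],
    [-0.006,-0.01,-0.02],
    [0,0,-0.02],
    [0,0,0],
    [0,0,0]
  ],
  "twist": [-4,-4,-2,0,0,0]
}}

```text
clock: 12.45
tool_pos: [0.4488, 0.0223, 0.2131]
eef_rot: [-0.498, 0.502, -0.502, 0.498]
contact_force: [-0.3, -0.1, -1.6]
opening: 0.127
```

Request:
{"name": "carry_out", "arguments": {
  "offset": [
    [0,0,0],
    [0,0,0],
    [0,0,0],
    [0,0,0]
  ],
  "twist": [0,0,0,0],
  "newtons": 6
}}

```text
clock: 12.95
tool_pos: [0.4491, 0.0222, 0.2128]
eef_rot: [0.497, -0.502, 0.503, -0.498]
contact_force: [-0.7, -0.9, -1.3]
opening: 0.138
```

Request:
{"name": "carry_out", "arguments": {
  "offset": [
    [0,0,0],
    [0,0,0],
    [0,0,0],
    [0,0,0]
  ],
  "twist": [0,0,0,0],
  "newtons": 3
}}

```text
clock: 13.45
tool_pos: [0.449, 0.0221, 0.2127]
eef_rot: [0.497, -0.503, 0.503, -0.497]
contact_force: [0.2, -0.2, -1.0]
opening: 0.137
```

Run:
```python
from h import *
rep()
# bowl crop from top and scene + scoop from scene, one mosaic
a=snapshot("top")[145:230,100:185][:,:,::-1]
im=snapshot("scene")[:,:,::-1]
b=im[220:285,315:390];c=im[100:260,180:380]
cv2.imwrite("pics/m6.png",np.hstack([cv2.resize(a,(260,260),interpolation=2),cv2.resize(b,(270,260),interpolation=2),cv2.resize(c,(270,260),interpolation=2)]))
```

```text
t 13.45 tcp [0.449  0.0221 0.2127] yaw -90.59 tilt [ 0. -0. -1.] open 0.0121
q [-0.08  0.51 -0.1   2.11  0.1   0.53 -1.84] F [ 0.2 -0.2 -1. ] M [0.   0.03 0.01]
```

View pics/m6.png

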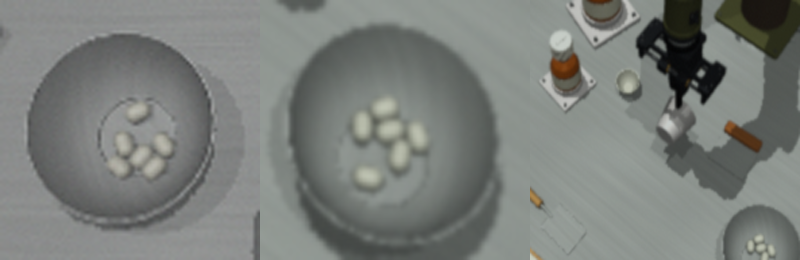

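All six almonds are in the bowl in both views, and the scoop hangs empty over a clear spot on the counter. I'll lower it until it touches.

Request:
{"name": "carry_out", "arguments": {
  "offset": [
    [0,0,-0.03],
    [0,0,-0.03],
    [0,0,-0.02],
    [0.005,0,-0.005],
    [0.005,0,-0.005],
    [0.002,0,-0.003],
    [0,0,0]
  ],
  "twist": [0,0,0,0,0,0,0]
}}

```text
clock: 14.42
tool_pos: [0.4616, 0.0221, 0.1201]
eef_rot: [0.497, -0.502, 0.503, -0.498]
contact_force: [1.2, 0.1, 3.1]
opening: 0.137
```

```bash
python3 -c "
from h import *
rep()"
```

```text
t 14.425 tcp [0.4616 0.0221 0.1201] yaw -90.6 tilt [ 0.001  0.    -1.   ] open 0.0121
q [-0.11  0.7  -0.06  2.16  0.14  0.29 -1.87] F [1.2 0.1 3.1] M [-0.16 -0.28  0.05]
```

Request:
{"name": "carry_out", "arguments": {
  "offset": [
    [0.01,0,0],
    [0.01,0,0],
    [0.01,0,0],
    [0.01,0,0]
  ],
  "twist": [0,0,0,0]
}}

```text
clock: 14.92
tool_pos: [0.5017, 0.022, 0.1196]
eef_rot: [-0.497, 0.503, -0.503, 0.497]
contact_force: [-0.0, -1.1, 0.3]
opening: 0.131
```

Run:
```python
from h import *
rep()
cv2.imwrite("pics/x7.png",snapshot("scene")[:,:,::-1])
```

```text
t 14.925 tcp [0.5017 0.022  0.1196] yaw -90.6 tilt [-0. -0. -1.] open 0.0116
q [-0.09  0.73 -0.07  2.04  0.13  0.38 -1.85] F [-0.  -1.1  0.3] M [-0.08  0.12 -0.02]
```

Request:
{"name": "carry_out", "arguments": {
  "offset": [
    [0.012,0,-0.003],
    [0.012,0,-0.005],
    [0.016,0,-0.008],
    [0.016,0,-0.011],
    [0.013,0,-0.012],
    [0.013,0,-0.014]
  ],
  "twist": [0,0,0,0,0,0]
}}

```text
clock: 15.72
tool_pos: [0.5843, 0.0221, 0.0659]
eef_rot: [0.497, -0.502, 0.503, -0.498]
contact_force: [1.7, -0.5, 1.0]
opening: 0.137
```

Run:
```python
from h import *
rep()
cv2.imwrite("pics/m7.png",cv2.resize(snapshot("scene")[100:260,180:400][:,:,::-1],(550,400),interpolation=2))
```

```text
t 15.725 tcp [0.5843 0.0221 0.0659] yaw -90.6 tilt [ 0.001  0.    -1.   ] open 0.0121
q [-0.07  0.88 -0.08  1.81  0.14  0.45 -1.83] F [ 1.7 -0.5  1. ] M [ 0.01 -0.31 -0.01]
```

View pics/m7.png

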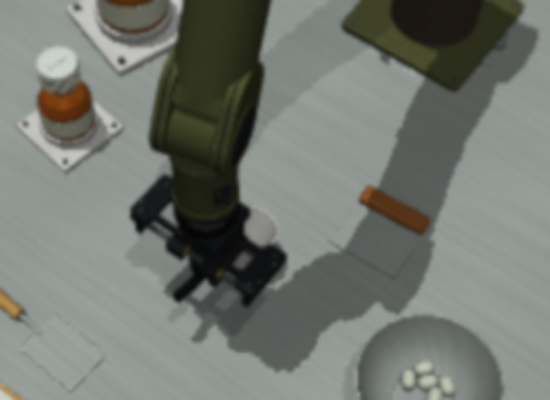

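The arm hides the cup in this view, but the grip height of 0.085 m matches about 14° of tilt left. I'll finish lowering it flat.

Request:
{"name": "carry_out", "arguments": {
  "offset": [
    [0.009,0,-0.012],
    [0.008,0,-0.01],
    [0.003,0,-0.005],
    [0,0,-0.002],
    [0,0,0],
    [0,0,0]
  ],
  "twist": [0,0,0,0,0,0]
}}

```text
clock: 16.52
tool_pos: [0.6025, 0.0221, 0.0379]
eef_rot: [-0.498, 0.503, -0.502, 0.497]
contact_force: [-0.1, -0.3, 0.3]
opening: 0.134
```

```bash
python3 -c "
from h import *
for i in range(4):
    s=rep(); snapshot('top')"
```

```text
t 16.525 tcp [0.6025 0.0221 0.0379] yaw -90.59 tilt [-0.001 -0.    -1.   ] open 0.0118
q [-0.07  0.94 -0.07  1.76  0.14  0.44 -1.82] F [-0.1 -0.3  0.3] M [-0.01  0.15 -0.01]
t 16.575 tcp [0.6026 0.0221 0.038 ] yaw -90.59 tilt [-0.001 -0.    -1.   ] open 0.0118
q [-0.07  0.94 -0.07  1.76  0.14  0.44 -1.82] F [-0.  -0.  -0.3] M [0.05 0.14 0.  ]
t 16.625 tcp [0.6026 0.0221 0.038 ] yaw -90.59 tilt [-0. -0. -1.] open 0.0118
q [-0.07  0.94 -0.07  1.76  0.14  0.44 -1.82] F [-0.5  0.  -0.6] M [0.06 0.12 0.01]
t 16.675 tcp [0.6027 0.0221 0.0379] yaw -90.59 tilt [-0. -0. -1.] open 0.0119
q [-0.07  0.94 -0.07  1.76  0.14  0.44 -1.82] F [-0.2  0.3 -0.6] M [0.   0.09 0.01]
```

Request:
{"name": "carry_out", "arguments": {
  "offset": [
    [0,0,-0.001],
    [0,0,-0.001],
    [0,0,0]
  ],
  "twist": [0,0,0]
}}

```text
clock: 17.1
tool_pos: [0.6041, 0.0221, 0.036]
eef_rot: [0.497, -0.502, 0.503, -0.498]
contact_force: [0.7, 0.1, 1.3]
opening: 0.137
```

Request:
{"name": "carry_out", "arguments": {
  "offset": [
    [0,0,0],
    [0,0,0],
    [0,0,0],
    [0,0,0]
  ],
  "twist": [0,0,0,0],
  "grip": 0.04
}}

```text
clock: 17.6
tool_pos: [0.6028, 0.0221, 0.0357]
eef_rot: [-0.498, 0.503, -0.503, 0.497]
contact_force: [0.1, 1.1, 0.0]
opening: 0.451
```

Request:
{"name": "carry_out", "arguments": {
  "offset": [
    [0,0,0.03],
    [0,0,0.05],
    [0,0,0.06],
    [0,0,0.06],
    [0,0,0.05],
    [0,0,0]
  ],
  "twist": [0,0,0,0,0,0]
}}

```text
clock: 18.35
tool_pos: [0.6055, 0.0223, 0.2902]
eef_rot: [0.495, -0.501, 0.505, -0.5]
contact_force: [-0.2, -0.9, -0.7]
opening: 0.453
```

Run:
```python
from h import *
rep()
p=camera_params("wrist")
# expected upright scoop pose in wrist image: rim circle, base circle, handle tip
for im,n in((snapshot("wrist"),"wrist"),):
    v=im.astype(int).max(2)
    dark=(v<45).astype(np.uint8); 
    c=np.array([.4976,.022]);t=np.linspace(0,2*np.pi,60)
    rim=np.c_[c[0]+.04*np.cos(t),c[1]+.04*np.sin(t),0*t+.07]
    P=proj(n,rim,p);H=proj(n,[[c[0]+.148,.022,.063],[c[0]+.042,.022,.063]],p)
    print(P.mean(0),P.min(0),P.max(0),H)
    o=im[:,:,::-1].copy();k=5
    x0,y0=int(P[:,0].min())-25,int(H[0,1])-25
    cr=im[max(y0,0):int(P[:,1].max())+25,x0:int(P[:,0].max())+25][:,:,::-1]
    print(x0,y0,cr.shape)
    np.save("wr.npy",im)
    cv2.imwrite("pics/w8raw.png",o)
    g=cv2.cvtColor(im,cv2.COLOR_RGB2GRAY)
    # handle dark pixel columns per row
    for y in range(max(y0,0),int(P[:,1].max())+10,6):
        xs=np.where(g[y,x0:x0+cr.shape[1]]<35)[0]
        print(y,(xs.min()+x0,xs.max()+x0,len(xs)) if len(xs) else None)
```

```text
t 18.35 tcp [0.6055 0.0223 0.2902] yaw -90.62 tilt [ 0.009  0.001 -1.   ] open 0.0399
q [-0.04  0.6  -0.12  1.57  0.08  0.96 -1.77] F [-0.2 -0.9 -0.7] M [-0.02  0.05 -0.06]
[261.05901433 242.63362194] [233.55130097 217.62506797] [288.57327392 267.76572864] [[260.10595928 139.65714759]
 [260.80714628 214.56597244]]
208 114 (178, 105, 3)
114 None
120 None
126 None
132 None
138 None
144 None
150 None
156 None
162 None
168 (np.int64(262), np.int64(262), 1)
174 None
180 None
186 (np.int64(264), np.int64(264), 1)
192 None
198 None
204 None
210 None
216 None
222 None
228 (np.int64(208), np.int64(211), 3)
234 (np.int64(208), np.int64(225), 16)
240 (np.int64(208), np.int64(311), 25)
246 (np.int64(208), np.int64(312), 31)
252 (np.int64(208), np.int64(312), 35)
258 (np.int64(208), np.int64(312), 34)
264 (np.int64(208), np.int64(312), 33)
270 (np.int64(208), np.int64(312), 29)
276 (np.int64(208), np.int64(312), 24)
```

Run:
```python
import numpy as np,cv2
im=np.load("wr.npy");g=cv2.cvtColor(im,cv2.COLOR_RGB2GRAY)
for y in range(120,290,8): print(y,g[y,222:304:4])
```

```text
120 [153 155 157 157 153 158 157 157 157 157 157 157 157 157 159 160 158 158
 158 160 160]
128 [154 154 155 156 156 154 155 107 108  46  51 134 137 153 153 154 156 156
 156 155 154]
136 [156 157 156 158 156 158 158 111 109  45  47 137 143 158 158 157 161 159
 159 160 159]
144 [158 158 159 159 156 159 159 111 109  44  43 138 142 158 159 160 160 159
 160 158 163]
152 [115 109 108 110 109 157 109 110 108  40  41 135 140 157 155 156 158 160
 158 157 158]
160 [110 110 108 111 109 110 109 109  98  42  40 138 143 160 139 144 142 143
 161 162 162]
168 [157 111 106 111 111 160 111 110  95  38  33 140 141 144 144 147 145 143
 145 147 146]
176 [154 106 106 108 108 156 109 108  92  36  37 137 140 156 140 142 139 140
 140 140 141]
184 [107 109 108 109 107 111 110 110  94  38  35 142 143 162 147 146 147 148
 147 146 148]
192 [156 155 155 155 157 157 115 108  94  40  38 137 139 142 141 142 145 143
 144 145 148]
200 [155 156 157 112 110 109 111 111  88  42  39  78 131 150 148 150 150 150
 149 150 149]
208 [156 158 110 108 109 110 177 198 206 203 203 204 203 139 137 144 144 144
 163 163 162]
216 [158
[... 157 characters left out ...]
44
 157 160 159]
232 [ 34 127 156 183 110 113 119 119 118 112 113 111 107 103  97  97  94 158
 157  37  37]
240 [ 32  83 154 153 195 115 115 117 117 117 114 109 109 106  99  98 161 157
 159  30  34]
248 [ 32  52 157 154 156 159 188 119 116 115 113 113 108  93 194 158 159 157
 159  35  32]
256 [ 29  31 155 155 155 154 157 155 155 157 155 157 157 156 158 157 156 158
 156  29  30]
264 [ 28 155 158 156 156 159 156 157 156 158 159 159 159 160 160 159 163 163
 162  30  31]
272 [ 30 155 154 157 158 154 157 158 157 158 158 161 158 158 158 160 159 161
 159 121  27]
280 [45 42 42 43 48 40 44 43 44 44 45 43 45 42 45 41 44 42 41 44 40]
288 [45 44 48 46 45 47 47 47 48 50 47 49 47 47 47 52 55 56 59 56 57]
```

Going by the pixel rows, the rim looks foreshortened, 43 px tall where 50 is expected. That suggests a tilt, so I'll spend the last view on checking it.

Run:
```python
from h import *
w=np.load("wr.npy")[110:290,190:330][:,:,::-1]
t=snapshot("top")[135:215,215:305][:,:,::-1]
s=snapshot("scene")[130:230,220:320][:,:,::-1]
cv2.imwrite("pics/m8.png",np.hstack([cv2.resize(w,(280,360),interpolation=2),cv2.resize(t,(260,360),interpolation=2)[:,:,:],cv2.resize(s,(260,360),interpolation=2)]))
```

```text
(no output)
```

View pics/m8.png

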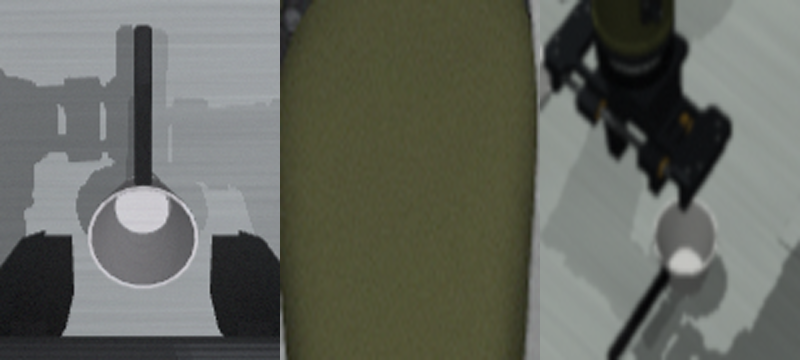

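The last view shows the cup upright: the rim is round, 109 by 101 px in the doubled panel, which matches the roughly 55 by 50 px expected when level. It sits about 2 cm further along +x than I assumed. Next is the cap, measured by image code from above.

Request:
{"name": "carry_out", "arguments": {
  "offset": [
    [-0.02,-0.02,0.03],
    [-0.02,-0.04,0],
    [-0.02,-0.04,0],
    [-0.02,-0.04,0],
    [-0.02,-0.04,0],
    [-0.02,-0.04,0],
    [-0.02,-0.04,0],
    [-0.02,-0.04,0]
  ],
  "twist": [0,0,0,0,0,0,0,0],
  "grip": 0.0881
}}

```text
clock: 19.5
tool_pos: [0.4413, -0.2786, 0.3138]
eef_rot: [-0.498, 0.504, -0.501, 0.497]
contact_force: [0.6, -0.1, 0.4]
opening: 1.0
```

Request:
{"name": "carry_out", "arguments": {
  "offset": [
    [-0.025,-0.025,0],
    [0,0,0],
    [0,0,0]
  ],
  "twist": [0,0,0]
}}

```text
clock: 19.88
tool_pos: [0.418, -0.3018, 0.3146]
eef_rot: [-0.498, 0.503, -0.501, 0.498]
contact_force: [-0.4, -0.1, 0.0]
opening: 1.0
```

Run:
```python
from h import *
rep()
t=np.linspace(0,2*np.pi,90)
def circ(c,z,rad):return np.c_[c[0]+rad*np.cos(t),c[1]+rad*np.sin(t),0*t+z]
from scipy.optimize import minimize
for n in("wrist","top"):
    p=camera_params(n);g=cv2.GaussianBlur(cv2.cvtColor(snapshot(n),cv2.COLOR_RGB2GRAY),(3,3),0).astype(np.float32)
    cv2.imwrite(f"pics/cap_{n}.png",g)
    def val(c,rad):
        P=proj(n,circ(c,.151,rad),p).astype(np.float32)
        return cv2.remap(g,P[:,0].copy(),P[:,1].copy(),cv2.INTER_LINEAR,borderMode=cv2.BORDER_CONSTANT).ravel()
    best=[]
    for x in np.arange(.465,.512,.001):
        for y in np.arange(-.325,-.275,.001):
            d=val((x,y),.0245)-val((x,y),.0295)
            best.append((np.mean(np.clip(d,-40,60)),x,y))
    best.sort(reverse=True);print(n,np.round(best[:4],4).tolist(),proj(n,[[.488,-.302,.151]],p))
```

```text
t 19.875 tcp [ 0.418  -0.3018  0.3146] yaw -90.54 tilt [-0.002  0.002 -1.   ] open 0.0881
q [ 0.62  0.45 -0.12  1.79  0.07  0.91 -1.11] F [-0.4 -0.1  0. ] M [ 0.08  0.04 -0.02]
wrist [[59.0073, 0.49, -0.303], [56.5233, 0.49, -0.302], [56.3149, 0.491, -0.303], [55.6596, 0.49, -0.304]] [[259.7789955  115.25363983]]
top [[21.0036, 0.489, -0.302], [20.7595, 0.488, -0.302], [20.7488, 0.489, -0.303], [20.6691, 0.488, -0.303]] [[369.06231358 195.49592528]][ WARN:0@2.711] global loadsave.cpp:1063 imwrite_ Unsupported depth image for selected encoder is fallbacked to CV_8U.
```

The wrist and top fits agree: the cap is at (0.4895, -0.3025). I'll descend and grip it.

Request:
{"name": "carry_out", "arguments": {
  "offset": [
    [0.035,0,-0.02],
    [0.0365,-0.0007,-0.02],
    [0,0,-0.04],
    [0,0,-0.04],
    [0,0,-0.04],
    [0,0,-0.03],
    [0,0,-0.007],
    [0,0,0]
  ],
  "twist": [0,0,0,0,0,0,0,0]
}}

```text
clock: 20.98
tool_pos: [0.4902, -0.303, 0.1189]
eef_rot: [0.498, -0.502, 0.502, -0.498]
contact_force: [0.1, -1.2, -0.7]
opening: 1.003
```

```bash
python3 -c "
from h import *
rep()"
```

```text
t 20.975 tcp [ 0.4902 -0.303   0.1189] yaw -90.53 tilt [ 0.  0. -1.] open 0.0884
q [ 0.52  0.79 -0.09  1.82  0.12  0.54 -1.22] F [ 0.1 -1.2 -0.7] M [ 0.01 -0.01  0.05]
```

Request:
{"name": "carry_out", "arguments": {
  "offset": [
    [0,0,0],
    [0,0,0],
    [0,0,0],
    [0,0,0]
  ],
  "twist": [0,0,0,0],
  "grip": 0.0,
  "newtons": 40
}}

```text
clock: 21.48
tool_pos: [0.4897, -0.3033, 0.1192]
eef_rot: [0.497, -0.502, 0.503, -0.498]
contact_force: [-0.7, 0.7, 2.9]
opening: 0.612
```

```bash
python3 -c "
from h import *
rep()"
```

```text
t 21.475 tcp [ 0.4897 -0.3033  0.1192] yaw -90.58 tilt [ 0.  0. -1.] open 0.0539
q [ 0.53  0.79 -0.09  1.82  0.12  0.54 -1.22] F [-0.7  0.7  2.9] M [0.28 0.09 0.01]
```

Gripped at 53.9 mm. Now I press down.

Request:
{"name": "carry_out", "arguments": {
  "offset": [
    [0,0,-0.002],
    [0,0,-0.002],
    [0,0,-0.002],
    [0,0,-0.0015],
    [0,0,0]
  ],
  "twist": [0,0,0,0,0]
}}

```text
clock: 22.1
tool_pos: [0.4897, -0.3034, 0.1122]
eef_rot: [0.497, -0.502, 0.503, -0.498]
contact_force: [-2.7, 2.5, 11.3]
opening: 0.611
```

```bash
python3 -c "
from h import *
rep()"
```

```text
t 22.1 tcp [ 0.4897 -0.3034  0.1122] yaw -90.58 tilt [ 0.001 -0.    -1.   ] open 0.0538
q [ 0.52  0.8  -0.09  1.82  0.12  0.52 -1.22] F [-2.7  2.5 11.3] M [ 0.54  0.4  -0.02]
```

It is down about 7 mm at 11 N. I'll twist anticlockwise while it is held down.

Request:
{"name": "carry_out", "arguments": {
  "offset": [
    [0,0,0],
    [0,0,0],
    [0,0,0],
    [0,0,0]
  ],
  "twist": [7,8,8,8]
}}

```text
clock: 22.6
tool_pos: [0.4911, -0.3031, 0.1125]
eef_rot: [-0.614, 0.349, -0.351, 0.615]
contact_force: [-0.6, 3.6, 10.6]
opening: 0.614
```

```bash
python3 -c "
from h import *
rep()"
```

```text
t 22.6 tcp [ 0.4911 -0.3031  0.1125] yaw -59.31 tilt [ 0.003 -0.    -1.   ] open 0.0541
q [ 0.61  0.81 -0.23  1.82  0.32  0.55 -0.86] F [-0.6  3.6 10.6] M [ 0.64  0.13 -0.04]
```

Request:
{"name": "carry_out", "arguments": {
  "offset": [
    [0,0,0],
    [0,0,0],
    [0,0,0],
    [0,0,0],
    [0,0,0]
  ],
  "twist": [8,8,8,7,0]
}}

```text
clock: 23.22
tool_pos: [0.4909, -0.3026, 0.1124]
eef_rot: [-0.685, 0.173, -0.175, 0.686]
contact_force: [0.0, 4.5, 11.2]
opening: 0.612
```

```bash
python3 -c "
from h import *
rep()"
```

```text
t 23.225 tcp [ 0.4909 -0.3026  0.1124] yaw -28.49 tilt [ 0.003  0.001 -1.   ] open 0.0539
q [ 0.69  0.82 -0.38  1.81  0.5   0.6  -0.49] F [ 0.   4.5 11.2] M [0.65 0.23 0.01]
```

It has turned 62° with almost no torque, so the cap is rotating rather than slipping. I'll lift it gently.

Request:
{"name": "carry_out", "arguments": {
  "offset": [
    [0,0,0.004],
    [0,0,0.006],
    [0,0,0.01],
    [0,0,0.01],
    [0,0,0]
  ],
  "twist": [0,0,0,0,0]
}}

```text
clock: 23.85
tool_pos: [0.4899, -0.3045, 0.1421]
eef_rot: [0.686, -0.174, 0.176, -0.685]
contact_force: [0.5, -0.6, -0.7]
opening: 0.609
```

```bash
python3 -c "
from h import *
rep()"
```

```text
t 23.85 tcp [ 0.4899 -0.3045  0.1421] yaw -28.64 tilt [ 0.002 -0.001 -1.   ] open 0.0537
q [ 0.71  0.78 -0.4   1.8   0.47  0.66 -0.46] F [ 0.5 -0.6 -0.7] M [-0.06 -0.1   0.01]
```

Free, with the force near zero and the opening still 53.7 mm. I'll raise it to its final height.

Request:
{"name": "carry_out", "arguments": {
  "offset": [
    [0,0,0.015],
    [0,0,0.02],
    [0,0,0.02],
    [0,0.001,0.015],
    [0,0,0],
    [0,0,0],
    [0,0,0],
    [0,0,0]
  ],
  "twist": [0,0,0,0,0,0,0,0]
}}

```text
clock: 24.85
tool_pos: [0.4892, -0.3025, 0.2107]
eef_rot: [-0.685, 0.175, -0.174, 0.685]
contact_force: [-0.2, 0.4, 0.6]
opening: 0.611
```

Run:
```python
from h import *
s=rep();print(np.abs(s["qd"]).max())
new=snapshot("top");old=cv2.imread("pics/top_raw.png")[:,:,::-1]
# bystanders unchanged (top view): mean abs diff at their patches
for k,X in dict(jar=(.7885,.155,.085),dish=(.4014,-.1652,.03),scraper=(.3675,.1433,.01),spat_blade=(.74,-.08,.003),spat_grip=(.751,-.2115,.01)).items():
    u,v=proj("top",[X])[0].astype(int);a,b=(i[v-14:v+15,u-18:u+19].astype(int) for i in(new,old))
    print(k,np.abs(a-b).mean().round(1))
# scoop upright check: circle fit of rim at z=.07 and inner floor
g=cv2.GaussianBlur(cv2.cvtColor(new,cv2.COLOR_RGB2GRAY),(3,3),0)
t=np.linspace(0,2*np.pi,90)
def val(c,z,rad):
    P=proj("top",np.c_[c[0]+rad*np.cos(t),c[1]+rad*np.sin(t),0*t+z]).astype(np.float32)
    return cv2.remap(g.astype(np.float32),P[:,0].copy(),P[:,1].copy(),cv2.INTER_LINEAR).ravel()
for nm,z,r,dr in(("rim",.07,.0385,.006),("floor",.003,.0225,-.004)):
    L=[]
    for x in np.arange(.495,.54,.001):
        for y in np.arange(.0,.045,.001):
            L.append(((val((x,y),z,r)-val((x,y),z,r-dr)).mean() if nm=="rim" else (val((x,y),z,r-.004)-val((x,y),z,r+.004)).mean(),x,y))
    L.sort(reverse=True);print(nm,np.round(L[:2],3).tolist())
# white almond blobs in the bowl
u,v=proj("top",[[.534,.318,.02]])[0].astype(int);b=new[v-26:v+27,u-26:u+27].astype(int)
print("bright px in bowl",(b.min(2)>150).sum(), "cap px scene:",proj("scene",[[.4895,-.3025,.244]])[0])
sc=snapshot("scene");u,v=proj("scene",[[.4895,-.3025,.244]])[0].astype(int);print(sc[v-6:v+7:3,u-16:u+17:4].min(2))
m=proj("scene",[[.4895,-.3025,.14]])[0].astype(int);print("mouth",m,sc[m[1]-6:m[1]+7:3,m[0]-12:m[0]+13:4].tolist()[2])
```

```text
t 24.85 tcp [ 0.4892 -0.3025  0.2107] yaw -28.59 tilt [-0.001  0.001 -1.   ] open 0.0538
q [ 0.74  0.69 -0.46  1.74  0.4   0.81 -0.41] F [-0.2  0.4  0.6] M [-0.   -0.07 -0.02]
0.0032918700512151343
jar 8.4
dish 24.6
scraper 8.6
spat_blade 8.6
spat_grip 7.9Traceback (most recent call last):
  File "<stdin>", line 18, in <module>
  File "<stdin>", line 12, in val
  File "h.py", line 11, in proj
    p=p or camera_params(n)
           ~~~~~~~~~~~~~^^^
ValueError: time passes only in moves, steps and waits
```

Run:
```python
from h import *
PT=camera_params("top");PS=camera_params("scene")
new=snapshot("top");sc=snapshot("scene")
old=cv2.imread("pics/top_raw.png")[:,:,::-1];so=cv2.resize(cv2.imread("pics/scene0.png")[:,:,::-1],(512,384),interpolation=cv2.INTER_AREA)
ims={"top":(cv2.cvtColor(new,7).astype(np.float32),PT),"scene":(cv2.cvtColor(sc,7).astype(np.float32),PS)}
# dish: template match of the old patch near its place
for nm,a,b,P in(("top",old,new,PT),("scene",so,sc,PS)):
    u,v=proj(nm,[[.4014,-.1652,.02]],P)[0].astype(int);T=a[v-14:v+15,u-14:u+15]
    r_=cv2.matchTemplate(b[v-26:v+27,u-26:u+27].copy(),T.copy(),cv2.TM_CCOEFF_NORMED);_,mx,_,l=cv2.minMaxLoc(r_);print("dish",nm,round(mx,2),np.array(l)-12, "colour now",b[v,u],"was",a[v,u])
t=np.linspace(0,2*np.pi,90)
def val(n,c,z,rad):
    g,p=ims[n];P=proj(n,np.c_[c[0]+rad*np.cos(t),c[1]+rad*np.sin(t),0*t+z],p).astype(np.float32)
    return cv2.remap(g,P[:,0].copy(),P[:,1].copy(),cv2.INTER_LINEAR).ravel()
for n in("top","scene"):
  for nm,z,f in(("rim",.07,lambda c:val(n,c,.07,.0385)-val(n,c,.07,.033)),("floor",.003,lambda c:val(n,c,.003,.018)-val(n,c,.003,.026))):
    L=[(np.median(f((x,y))),x,y) for x in np.arange(.49,.545,.0015) for y in np.arange(.0,.045,.0015)]
    L.sort(reverse=True);print(n,nm,np.round(L[:2],3).tolist())
u,v=proj("top",[[.534,.318,.02]],PT)[0].astype(int)
print("almond px",(new[v-26:v+27,u-26:u+27].min(2)>150).sum(),"before",(old[v-26:v+27,u-26:u+27].min(2)>150).sum())
for z in(.244,.227):
    u,v=proj("scene",[[.4895,-.3025,z]],PS)[0].astype(int);print(z,(u,v),sc[v,u-16:u+17:4].tolist())
```

```text
dish top 0.53 [0 0] colour now [117 117 109] was [158 157 154]
dish scene 0.42 [-1  0] colour now [118 122 110] was [161 166 151]
top rim [[49.733, 0.518, 0.022], [45.485, 0.518, 0.021]]
top floor [[78.575, 0.52, 0.021], [78.028, 0.52, 0.022]]
scene rim [[33.937, 0.518, 0.024], [33.293, 0.518, 0.022]]
scene floor [[59.413, 0.516, 0.021], [57.382, 0.516, 0.022]]
almond px 25 before 0
0.244 (np.int64(198), np.int64(105)) [[22, 21, 20], [22, 24, 25], [42, 44, 43], [87, 87, 80], [103, 102, 93], [107, 105, 96], [104, 103, 94], [8, 10, 10], [160, 161, 157]]
0.227 (np.int64(198), np.int64(109)) [[55, 54, 43], [9, 11, 12], [53, 52, 48], [171, 170, 156], [107, 106, 97], [114, 113, 103], [100, 99, 90], [11, 11, 12], [161, 161, 158]]
```

Dish: zero shift, only shaded. Scoop rim and floor: concentric, so it is upright. Cap: held. I'm handing in.

```bash
python3 -c "
from plant import *
print(job.finish_job())"
```

```text
the job is handed in; nothing more can be done
None
```

The job is handed in at about 25 s of the 72 s allowed. All six almonds are in the bowl, the scoop stands empty on the counter, and the cap is off and held above the bottle.

- **Almonds:** The tool can't tilt, so I let the scoop pivot in a loosened grip and tipped it against the inside of the bowl. I counted six almonds in the bowl from two cameras just afterwards.
- **Scoop:** I stood it back up by dragging and lowering it on the counter, then released it. The fitted centres of its rim and floor agree to about 2 mm in both views, so it is upright, at about (0.518, 0.022).
- **Cap:** I pressed it down about 7 mm (11 N), turned it 62° anticlockwise and lifted it off. It is held level and still, its underside about 7 cm above the mouth. At the end the grip opening was 53.8 mm, the measured force was near zero and the joints were at rest.
- **Bystanders:** The jar, scraper and spatula look unchanged from above. The dish matched only weakly (0.42–0.53) because it is now in the arm's shadow, but its measured shift was 1 pixel or less.

I had used most of the allowed views before the cap stage, so I checked the cap by force readings and image code rather than by eye.

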